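# Lock the rocket tube clamp with the hex key

## Robot

A 6-joint arm with a two-finger parallel gripper is mounted at the origin on the work surface. World frame = base frame: x ahead of the robot, y to its left, z up, the work surface at z = 0. Lengths are in m, angles in rad, forces in N, time in s.
With the tool pointing down it reaches from about 0.375 to 0.9 m from the base axis. Payload 3.1 kg.
Tool frame: the origin (TCP) lies at the very end of the fingers, on their centre line; the grasp point (between the pads) lies 19 mm behind it (manip.pinch_z is the distance from the TCP to the grasp point, in m); z points along the fingers, y is the direction in which the jaws open and shut (so a half turn about z gives the same grasp; the last joint's range is limited). The gripper opens to 85 mm and grips with 20 to 120 N. Pads are 22 mm wide; open, the fingers measure 114 mm over their backs; the gripper's body (76 mm by 85 mm) begins 54 mm behind the grasp point. The pads swing forward as they close: fully open they stand 13 mm farther back than shut.
Start: joints at [0.995, 0.527, 1.433, -0, 1.181, -0.178], TCP at [0.242, 0.576, 0.231] pointing down, gripper open.
Joint ranges: [-3.08, 3.08], [-0.75, 2.2], [0.22, 2.44], [-1.43, 4.57], [0, 2.65], [-2.85, 2.85]. Speed limits (rad/s): [2.79, 2.79, 3.14, 3.14, 3.14, 3.14].

## Interface

Orientations are given as a unit quaternion [x, y, z, w].
In Python, from station import manip gives the robot as it stands.
- The arm moves only by the tool drive_tool, never from a script. Its argument "increments" is a list of rows, each a list of 7 numbers: the closure in counts, from 0 (fully open) to 255 (shut), then the shift along the tool's x, y, z in cm, then the turn, a rotation vector about the tool's x, y, z in rad. A call has 1 to 20 rows; each row is the pose to reach, as a shift and turn from the pose commanded when the call began, along the tool's axes at that moment; what a row does not reach only later rows make up. A row lasts 1/10 s, in which the tool goes at most 50 mm and 8.59 degrees, less where a joint would pass 70% of its speed; a pose out of reach is approached as far as the arm can. A call with a gripper value outside its range is refused whole. The fingers move at their own pace and stop on an object; "force" is the grip in N (left out, the last holds). Time passes only in rows, so rows that repeat a pose let the fingers close. It gives the time, the measured TCP pose, the force and the opening at its end, in the units of the state.
- manip.sense(): the state, without advancing time (a new reading comes with each control period).
- manip.snapshot(name): name is "side" or "top"; returns the picture (420x560x3 uint8, red, green, blue); there is no depth.
- manip.camera_model(name): a dict with "mtx" (3x3 intrinsics, pixels), "cam_to_world" (4x4, takes a point from camera to world coordinates). Camera axes: x right, y down, z forward; pixel columns grow to the right and rows downward; lengths in m; the calibration is good to about 2 mm. A picture is of the moment at which its call begins. camera_model takes no time and is no camera call.
- manip.sign_off(): hands the job in, once; it reports no verdict.
The state is a dict: "t": time; "q": joint angles; "qd": joint speeds; "tau": joint torques, N m; "tcp_pos": TCP position; "tool_rot": TCP orientation; "force": force on the tool from outside, world axes, zero at the start; "ft_torque": the same for the moment, N m; "finger_gap": opening from 0.0 (shut) to 1.0 (fully open).
Only numpy, scipy, OpenCV 4.12 (cv2) and the standard library are available. Lean on these libraries where they do the work, as an engineer would, in place of code of your own. Each camera call takes 0.05 s, during which the arm holds its last target. There are 200 camera calls.

## Task

Take the larger of the two hex keys out of its stand and tighten the recessed cap screw of the tube clamp, so that the rocket tube is held fast: press the key gently, feel for the hexagon and seat it fully home in the socket before you turn, then turn it clockwise until the screw comes to its stop. Let go and leave the key standing fully home in the tight screw, and leave the other things on the bench where they are.

Things in the scene. Friction and masses are not known exactly. Their poses are not given: they have to be found in the camera images.
- key: Larger hex key, upright in the stand. Black block handle 50 mm long (its x) x 20 mm wide (its y: grip across this), 6 to 48 mm above the origin, on a 32 mm round flange (0 to 6 mm). Below the origin a steel hexagonal shaft, 17 mm across flats, 55 mm long, along -z; flats normal to its x; last 5 mm a round pilot, 17 mm, tapered. Origin: underside of flange, on the axis. About 260 g.
- key_handle (a point): Middle of the larger key's handle, 28 mm above the key's origin; axes as the key's.
- key_tip (a point): End of the larger key's shaft, 55 mm below the key's origin; axes as the key's.
- small_key: The smaller hex key (handle 30 x 13 mm, flange 28 mm, shaft 8 mm across flats, 45 mm long; built alike) in the other hole of the stand, 90 mm from the larger. Does not fit the screw; leave alone. Origin: underside of its flange.
- stand: Fixed wooden stand, 65 mm (its x) x 160 mm (its y) x 62 mm high, with two 22 mm round holes, 58 mm deep, at y = -45 and +45 mm. Either key may be in either hole, its flange resting on the top. Origin: centre of the underside.
- clamp: Fixed aluminium split clamp round a 54 mm rocket tube with fins. Origin: under the screw axis, on the mat. Front part (x -34 to 22, y -32 to 32 mm) has a flat top at z = 90 mm with a 32 mm round vertical recess on the origin's axis holding the cap screw. Tube along its y at x = 61, 55 mm high, y = -60 to 300 mm; clamp body reaches x = 100 mm, fins are up to about 110 mm high.
- socket_mouth (a point): Centre of the screw head's top, 84 mm above the clamp's origin, 6 mm below the clamp's top. Hexagon socket: 17.8 mm across flats, 16 mm deep, oiled. Which way the hexagon lies differs each time and is NOT in any reading (nor screw or clamp yaw): feel or look for it. Free play about 5 degrees each way. A key not lined up enters with its pilot only and stops about 11 mm above the floor.
- socket_floor (a point): Centre of the flat floor of the socket, 16 mm below socket_mouth. The key is fully home when key_tip rests here.
- screw_rim (a point): A point on the top rim of the screw's head, 12 mm from its axis; it moves round as the screw turns.
- screw (a joint): Turn of the cap screw in rad, growing clockwise seen from above. Starts between 0 and 0.4; it takes about 0.1 N m to turn, stays where it is left, and comes to a dead stop, tight, at 1.0 (loosest -0.6).
- jar: Closed jar of 56 mm diameter, 75 mm high; a bystander. Origin: centre of underside.
- tape_roll: Flat roll of tape, 70 mm diameter, 20 mm high; a bystander. Origin: centre of underside.
- marker: Marker pen lying flat, 127 mm long, 16 mm high; a bystander. Origin: on its underside, 16 mm from mid-length.
Not all that is in view belongs to the job. What is shaped like the key but purple or red is not meant.

How it is judged:
On the way, in this order (a step that is already met when the one before it is completed fails the run):
1. the larger key is fully home in the socket (tip within 3 mm of the floor and of the screw axis, upright within 9 degrees) before the screw has turned more than about 20 degrees either way (z of key_tip in the frame of socket_floor below 0.003 m and horizontal distance between key_tip and socket_floor below 0.003 m and angle between key's own z axis and vertical below 0.16 rad and distance of screw_rim from where it was at the start of the episode below 0.0042 m), for 0.15 s.
2. the screw is turned clockwise to its stop (at least 0.92 rad) with the key still fully home (value of joint screw above 0.92 rad and z of key_tip in the frame of socket_floor below 0.003 m and horizontal distance between key_tip and socket_floor below 0.003 m), for 0.1 s.
At the end, for the whole second after the job is handed in: The screw is tight at its stop (joint at least 0.92 of 1.0 rad); the larger key stands released and at rest in it, its tip within 3 mm of the socket floor and of the screw axis, upright within 9 degrees (all of step 2 and angle between key's own z axis and vertical below 0.16 rad and linear speed of key below 0.02 m/s); the robot touches nothing.
It fails at once if the key is forced on the clamp or its screw: more than 150 N added up over all touching spots (a push of some 30 N or a hard wrench at the stop) (contact force between key and clamp above 150 N).
It fails at once if the smaller key is moved more than 25 mm (distance of small_key from where it was at the start of the episode above 0.025 m).
It fails at once if the jar, the tape roll or the marker is moved more than 30 mm (distance of any of jar, tape_roll, marker from where it was at the start of the episode above 0.03 m).
It also fails if it takes over 72 s, if anything falls off the work surface, if the arm or the gripper's body presses on something with over 40 N, if the wrist force passes 120 N, or if a joint passes its speed limit or range.

## Working session

There is one attempt and no reset: what is moved stays moved. The work goes in short steps, Python scripts to look and compute and a tool call to move; the robot and the scene stay as the last step left them, time stands still between calls to the robot, and variables do not carry over. Pictures are saved under pics/ and viewed, about 8 in all and at most 12, crops included, and the job is handed in when it is done.

Besides the shell and the picture viewer there is one more tool, called after "Emit:" by a JSON object that holds its "api" and its "payload", one argument or row to a line. drive_tool: Moves the arm, as the interface text tells. Its arguments: {"type":"object","properties":{"increments":{"type":"array","items":{"type":"array","items":{"type":"number"}}},"force":{"type":"number"}},"required":["increments"]}

```bash
mkdir -p pics; python3 - <<'E'
from station import manip
import cv2, numpy as np
print(manip.sense())
for n in("top","side"):
    im=manip.snapshot(n); cv2.imwrite(f"pics/{n}0.png",im[:,:,::-1])
    c=manip.camera_model(n); print(n,np.round(c["mtx"],1).tolist(),np.round(c["cam_to_world"],4).tolist())
E
```

```text
{'t': 0.0, 'q': array([ 9.94521157e-01,  5.28461353e-01,  1.43391936e+00,  2.58132896e-06,
        1.18136672e+00, -1.78493824e-01]), 'qd': array([-1.84539077e-03,  1.32396112e-03, -9.99778406e-04,  1.61263452e-05,
       -5.18110394e-04, -1.50702150e-03]), 'tau': array([-1.15164468e-03, -4.42346191e+01, -1.78024310e+01, -3.06787178e-04,
        8.32945516e-03, -8.00546445e-06]), 'tcp_pos': array([0.24168117, 0.57560534, 0.23033113]), 'tool_rot': array([ 1.97582361e-01,  9.80285698e-01, -1.00113651e-03, -3.98117457e-04]), 'force': array([0.62090435, 0.29868026, 0.23677728]), 'ft_torque': array([-0.01124397, -0.01874391,  0.02167531]), 'finger_gap': 1.0024461379160106}
top [[494.8, 0.0, 275.7], [0.0, 494.8, 213.1], [0.0, 0.0, 1.0]] [[-0.0216, -0.9845, 0.1743, 0.3434], [-0.9996, 0.0243, 0.0132, -0.0505], [-0.0172, -0.1739, -0.9846, 1.0212], [0.0, 0.0, 0.0, 1.0]]
side [[386.7, 0.0, 278.9], [0.0, 386.7, 210.2], [0.0, 0.0, 1.0]] [[0.7826, -0.4466, 0.4337, 0.1851], [-0.6226, -0.5679, 0.5384, -0.4829], [0.0059, -0.6913, -0.7225, 0.6792], [0.0, 0.0, 0.0, 1.0]]
```

View pics/top0.png

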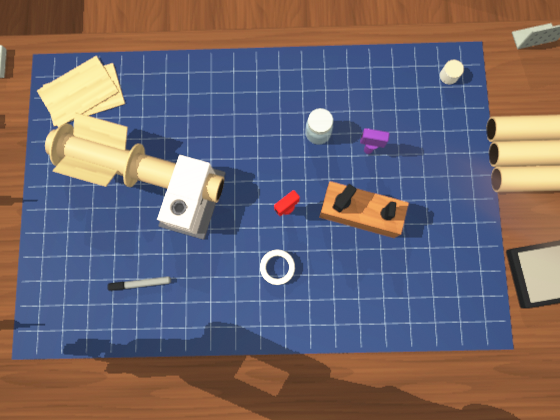

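View pics/side0.png

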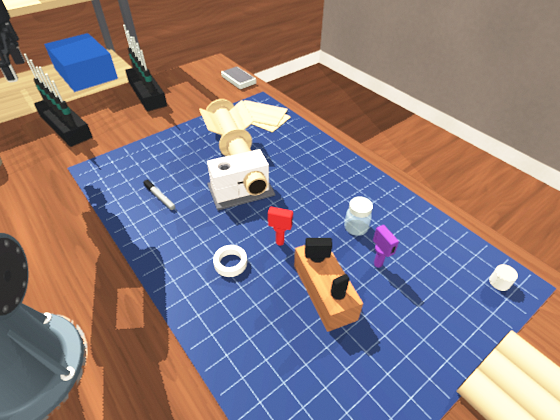

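Top view: the stand is at about (365,209), with black keys at (344,199) and (389,211). The clamp is at (187,197) with its recess at (179,207). The red (287,203) and purple (375,140) keys are decoys. In the side view the two keys are at (318,248) and (340,287). The key at top (344,199) / side (318,248) looks larger and so fits the description; I'll confirm it in a crop.

```bash
cat > h.py <<'E'
import numpy as np, cv2
from station import manip
C={n:manip.camera_model(n) for n in("top","side")}
def ray(n,uv):
    M=C[n]["cam_to_world"]; d=M[:3,:3]@np.linalg.solve(C[n]["mtx"],[uv[0],uv[1],1]); return M[:3,3],d
def onz(n,uv,z):
    o,d=ray(n,uv); return o+d*(z-o[2])/d[2]
def tri(a,b):
    (o,d),(p,e)=ray("top",a),ray("side",b)
    s=np.linalg.lstsq(np.c_[d,-e],p-o,rcond=None)[0]
    x,y=o+s[0]*d,p+s[1]*e; return (x+y)/2,np.linalg.norm(x-y)
def proj(n,P):
    M=np.linalg.inv(C[n]["cam_to_world"]); p=C[n]["mtx"]@(M[:3,:3]@np.asarray(P)+M[:3,3]); return p[:2]/p[2]
E
python3 - <<'E'
import cv2,numpy as np
t=cv2.imread("pics/top0.png");s=cv2.imread("pics/side0.png")
r=lambda im,x,y,w,h:cv2.resize(im[y:y+h,x:x+w],(400,300),interpolation=cv2.INTER_CUBIC)
cv2.imwrite("pics/crop1.png",np.vstack([np.hstack([r(t,310,175,100,75),r(t,150,150,80,60)]),np.hstack([r(s,285,225,100,75),r(s,200,140,80,60)])]))
E
```

```text
(no output)
```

View pics/crop1.png

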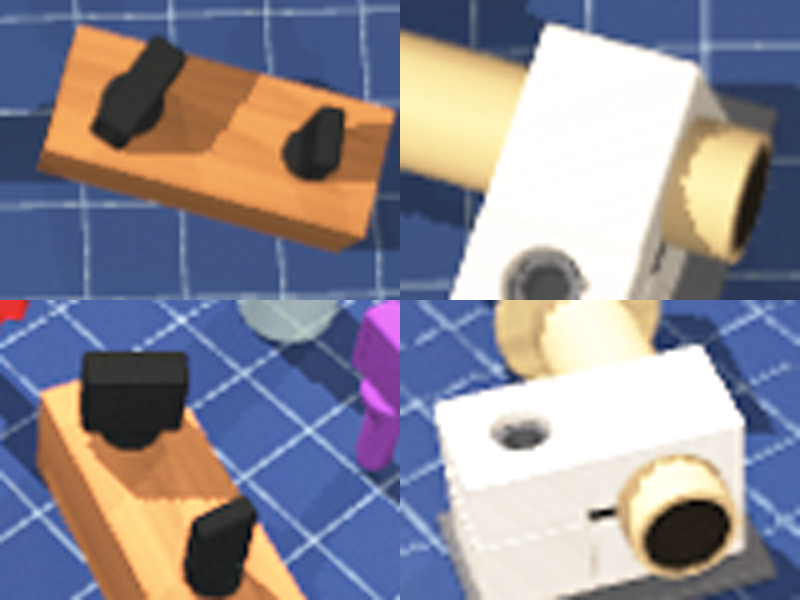

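The crop confirms it: the key at top (345,198) has the large handle and flange, while the one at (389,211) is the smaller. The socket recess is at top (178.6,206.4) and side (224.4,166). Now I'll measure.

```bash
python3 - <<'E'
from h import *
t=cv2.imread("pics/top0.png");s=cv2.imread("pics/side0.png")
def blob(im,m,x,y,w,h):
    k=np.zeros(m.shape,np.uint8); k[y:y+h,x:x+w]=m[y:y+h,x:x+w]
    c,_=cv2.findContours(k*255,cv2.RETR_EXTERNAL,cv2.CHAIN_APPROX_NONE)
    return max(c,key=cv2.contourArea)
for n,im,box in(("top",t,(325,178,33,40)),("side",s,(300,230,35,40)),("topS",t,(375,195,27,30))):
    c=blob(im,(im.max(2)<62).astype(np.uint8),*box)
    print(n,cv2.contourArea(c),cv2.approxPolyDP(c,1.5,True)[:,0].tolist(),cv2.minAreaRect(c))
g=t.min(2); 
c=blob(t,((g>200)).astype(np.uint8),155,150,65,95); hu=cv2.convexHull(c)
print("clamp top",cv2.approxPolyDP(hu,3,True)[:,0].tolist())
for n,im,box in(("top",t,(168,197,22,20)),("side",s,(214,158,22,16))):
    c=blob(im,(im.max(2)<195).astype(np.uint8),*box); e=cv2.fitEllipse(cv2.convexHull(c)); print(n,"recess",e)
    r=e[0]; 
    if n=="top": a=r
    else: print(tri(a,r),onz("top",a,.09),onz("side",r,.09))
# stand
hs=cv2.cvtColor(t,cv2.COLOR_BGR2HSV); 
c=blob(t,((hs[:,:,0]>5)&(hs[:,:,0]<22)&(hs[:,:,1]>110)&(hs[:,:,2]>60)).astype(np.uint8),312,175,105,70)
print("stand",cv2.approxPolyDP(cv2.convexHull(c),2,True)[:,0].tolist())
# handle top centre, rough
a=(310+139/4,175+88/4)
b=(285+135/4,225+(362-300)/4)
print(tri(a,b),onz("top",a,.11))
E
```

```text
top 280.5 [[350, 185], [336, 198], [334, 208], [339, 211], [349, 204], [350, 197], [355, 191], [355, 188]] ((344.4999694824219, 198.0), (14.144856452941895, 28.28971290588379), 33.6900634765625)
side 498.0 [[306, 239], [305, 252], [307, 257], [314, 261], [320, 261], [325, 256], [329, 256], [331, 248], [330, 238]] ((318.0, 249.5), (23.0, 26.0), 90.0)
topS 159.5 [[393, 202], [382, 210], [382, 216], [386, 219], [390, 219], [394, 215], [395, 203]] ((389.75, 210.75001525878906), (12.020814895629883, 18.384775161743164), 45.0)
clamp top [[179, 155], [209, 164], [188, 228], [157, 219]]
top recess ((178.11935424804688, 206.79490661621094), (14.845483779907227, 16.020187377929688), 58.80636215209961)
side recess ((223.9925994873047, 166.5738067626953), (5.468231201171875, 10.350349426269531), 84.85990905761719)
(array([0.52586666, 0.14940399, 0.08877152]), np.float64(0.0010039062442025852)) [0.52516157 0.14933465 0.09      ] [0.52563926 0.14793323 0.09      ]
stand [[329, 182], [408, 203], [400, 234], [390, 236], [321, 217]]
(array([ 0.53294388, -0.16891338,  0.11338551]), np.float64(0.003375013594249723)) [ 0.53215712 -0.16845579  0.11      ]
```

```bash
python3 - <<'E'
from h import *
q=[(329,181.5),(408,203),(401,234.5),(320,214)]
P=np.array([onz("top",p,.062) for p in q]); c=P.mean(0); print("stand",P[:,:2].round(4).tolist(),c)
u=P[0]+P[3]-P[1]-P[2]; u/=np.linalg.norm(u); print("hole",c+.045*u,"yaw",np.degrees(np.arctan2(u[1],u[0])))
f=lambda x,y:onz("top",(310+x/4,175+y/4),.11)
H=[f(155,37),f(185,52),f(125,140),f(93,130)]
for a,b in((H[0],H[3]),(H[1],H[2])): d=a-b; print(np.linalg.norm(d),np.degrees(np.arctan2(d[1],d[0])))
print("centre",sum(H)/4)
K=np.array([onz("top",p,.09)[:2] for p in[(179,155),(209,164),(188,228),(157,219)]]); print("clamp",K.round(4).tolist())
s=manip.sense(); print("R",s["tcp_pos"])
E
```

```text
stand [[0.5743, -0.1449], [0.5269, -0.2982], [0.4649, -0.2804], [0.5092, -0.1246]] [ 0.51884637 -0.21201995  0.062     ]
hole [ 0.53165099 -0.16888016  0.062     ] yaw 73.46822398474742
0.053699187353649355 -35.28379103465636
0.05111469538988673 -35.99028139088326
centre [ 0.53139631 -0.16870406  0.11      ]
clamp [[0.6284, 0.1489], [0.6087, 0.09], [0.4835, 0.1299], [0.5024, 0.1896]]
R [0.24173461 0.57567832 0.23041061]
```

```bash
cat >> h.py <<'E'
from scipy.spatial.transform import Rotation as Ro
def go(P,psi):
    s=manip.sense(); R=Ro.from_quat(s["tool_rot"]); p=np.radians(psi)
    T=Ro.from_matrix(np.array([[np.cos(p),np.sin(p),0],[np.sin(p),-np.cos(p),0],[0,0,-1]]))
    x=R.as_matrix()[:,0]
    print("now",s["tcp_pos"].round(4),"psi",round(np.degrees(np.arctan2(x[1],x[0])),2),"t",round(s["t"],2),"F",s["force"].round(1),"M",s["ft_torque"].round(2),"gap",round(s["finger_gap"],3))
    print("cm",(R.inv().apply(np.asarray(P)-s["tcp_pos"])*100).round(2),"rv",(R.inv()*T).as_rotvec().round(4))
E
python3 -c "
from h import *
go([.5315,-.1688,.2],144.5)"
```

```text
now [0.2417 0.5757 0.2304] psi 157.21 t 0.1 F [-0.5 -0.5  0.4] M [-0.05 -0.01 -0.  ] gap 0.999
cm [-55.56 -57.4    3.13] rv [-2.000e-03 -2.000e-04  2.218e-01]
```

Emit:
{"api": "drive_tool", "payload": {
  "increments": [
    [100,-55.56,-57.4,3.1,0,0,0.222],
    [100,-55.56,-57.4,3.1,0,0,0.222],
    [100,-55.56,-57.4,3.1,0,0,0.222],
    [100,-55.56,-57.4,3.1,0,0,0.222],
    [100,-55.56,-57.4,3.1,0,0,0.222],
    [100,-55.56,-57.4,3.1,0,0,0.222],
    [100,-55.56,-57.4,3.1,0,0,0.222],
    [100,-55.56,-57.4,3.1,0,0,0.222],
    [100,-55.56,-57.4,3.1,0,0,0.222],
    [100,-55.56,-57.4,3.1,0,0,0.222],
    [100,-55.56,-57.4,3.1,0,0,0.222],
    [100,-55.56,-57.4,3.1,0,0,0.222],
    [100,-55.56,-57.4,3.1,0,0,0.222],
    [100,-55.56,-57.4,3.1,0,0,0.222],
    [100,-55.56,-57.4,3.1,0,0,0.222],
    [100,-55.56,-57.4,3.1,0,0,0.222],
    [100,-55.56,-57.4,3.1,0,0,0.222],
    [100,-55.56,-57.4,3.1,0,0,0.222],
    [100,-55.56,-57.4,3.1,0,0,0.222],
    [100,-55.56,-57.4,3.1,0,0,0.222]
  ],
  "force": 40
}}

```text
t: 2.1
tcp_pos: [0.5311, -0.1665, 0.2002]
tool_rot: [0.304, 0.953, 0.0, -0.001]
force: [-0.9, -0.2, 0.1]
finger_gap: 0.609
```

```bash
python3 -c "
from h import *
go([.5315,-.1688,.074],144.5)
t=manip.snapshot('top')[:,:,::-1];s=manip.snapshot('side')[:,:,::-1]
cv2.imwrite('pics/a.png',np.hstack([cv2.resize(t[130:270,280:420],(400,400)),cv2.resize(s[150:350,240:440],(400,400))]))
go([.5315,-.1688,.074],144.5)"
```

```text
now [ 0.5311 -0.1665  0.2002] psi 144.58 t 2.1 F [-0.9 -0.2  0.1] M [-0.07  0.   -0.02] gap 0.609
cm [-0.18 -0.16 12.62] rv [-0.     -0.0015  0.0015]
now [ 0.5315 -0.1668  0.2005] psi 144.59 t 2.2 F [-0.1  0.4 -0.3] M [ 0.05 -0.07 -0.01] gap 0.608
cm [-0.12 -0.17 12.65] rv [ 0.     -0.0005  0.0016]
```

View pics/a.png

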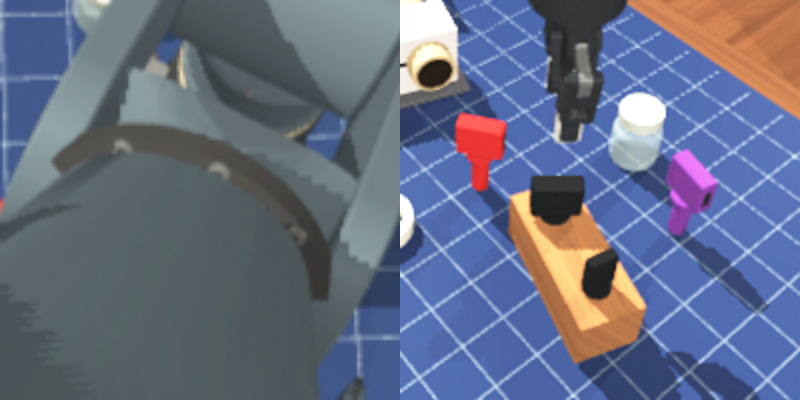

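The side crop shows the fingers straight above the larger key (crop 557,200), with the jaws lined up across its handle; the arm hides the top view. I'll descend and grip.

Emit:
{"api": "drive_tool", "payload": {
  "increments": [
    [100,-0.15,-0.17,4,0,0,0],
    [100,-0.15,-0.17,8,0,0,0],
    [100,-0.15,-0.17,10,0,0,0],
    [100,-0.15,-0.17,11.6,0,0,0],
    [100,-0.15,-0.17,12.6,0,0,0],
    [100,-0.15,-0.17,12.6,0,0,0],
    [200,-0.15,-0.17,12.6,0,0,0],
    [200,-0.15,-0.17,12.6,0,0,0],
    [255,-0.15,-0.17,12.6,0,0,0],
    [255,-0.15,-0.17,12.6,0,0,0],
    [255,-0.15,-0.17,12.6,0,0,0],
    [255,-0.15,-0.17,12.6,0,0,0],
    [255,-0.15,-0.17,12.6,0,0,0],
    [255,-0.15,-0.17,12.6,0,0,0]
  ],
  "force": 40
}}

```text
t: 3.6
tcp_pos: [0.5332, -0.1703, 0.0755]
tool_rot: [0.305, 0.952, 0.0, 0.001]
force: [2.2, 3.8, 6.3]
finger_gap: 0.231
```

Emit:
{"api": "drive_tool", "payload": {
  "increments": [
    [255,0,0,-1,0,0,0],
    [255,0,0,-3,0,0,0],
    [255,0,0,-6,0,0,0],
    [255,0,0,-9,0,0,0],
    [255,0,0,-12,0,0,0],
    [255,0,0,-13,0,0,0],
    [255,0,0,-13,0,0,0],
    [255,0,0,-13,0,0,0]
  ]
}}

```text
t: 4.4
tcp_pos: [0.531, -0.1702, 0.203]
tool_rot: [0.305, 0.952, 0.0, -0.001]
force: [-0.5, 0.2, -2.5]
finger_gap: 0.228
```

```bash
python3 -c "
from h import *
go([.5255,.149,.19],144.5)
s=manip.snapshot('side')[:,:,::-1];cv2.imwrite('pics/b.png',s)
cv2.imwrite('pics/bc.png',cv2.resize(s[110:260,240:440],(800,600)))
print(proj('side',[.5315,-.1688,.2045-.013-.055]))"
```

```text
now [ 0.531  -0.1702  0.203 ] psi 144.48 t 4.4 F [-0.5  0.2 -2.5] M [ 0.    0.01 -0.03] gap 0.228
cm [18.98 25.66  1.33] rv [-0.0007 -0.0028 -0.0003]
[318.2452214  233.09010209]
```

View pics/bc.png

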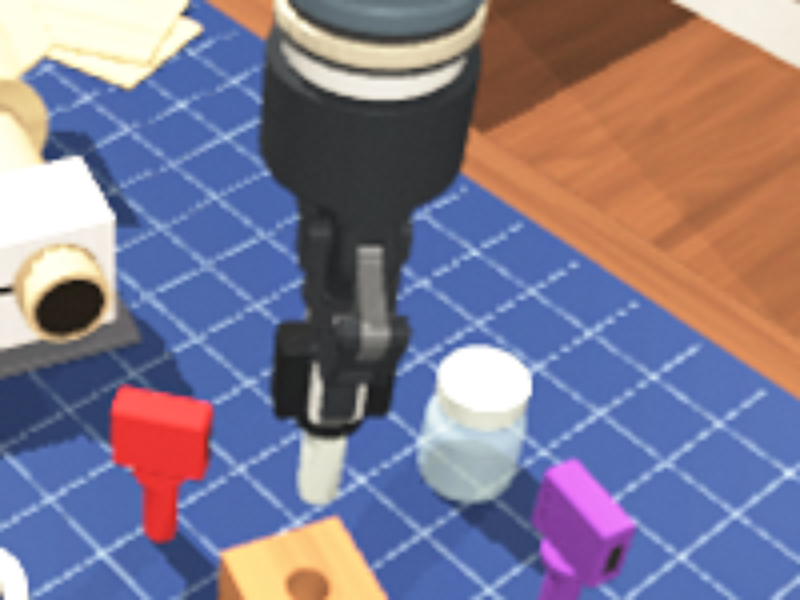

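The key is gripped upright, with its tip near side-image (319.5,235); prediction was (318.2,233.1). Moving over the screw.

Emit:
{"api": "drive_tool", "payload": {
  "increments": [
    [255,3,4,0,0,0,0],
    [255,5.5,7.5,0,0,0,0],
    [255,8,11,0,0,0,0],
    [255,10.5,14.5,0,0,0,0],
    [255,13,18,0,0,0,0],
    [255,15.5,21.5,0,0,0,0],
    [255,18,24.5,0,0,0,0],
    [255,19,25.6,0,0,0,0],
    [255,19,25.6,1.3,0,0,0],
    [255,19,25.6,1.3,0,0,0],
    [255,19,25.6,1.3,0,0,0],
    [255,19,25.6,1.3,0,0,0]
  ]
}}

```text
t: 5.65
tcp_pos: [0.5264, 0.1474, 0.1911]
tool_rot: [0.306, 0.952, -0.0, -0.0]
force: [0.0, -0.1, -2.6]
finger_gap: 0.231
```

```bash
python3 -c "
from h import *
go([.5255,.149,.19],144.5)
s=manip.snapshot('side')[:,:,::-1];cv2.imwrite('pics/c.png',s)
t=manip.snapshot('top')[:,:,::-1];cv2.imwrite('pics/ct.png',t)
cv2.imwrite('pics/cc.png',np.hstack([cv2.resize(s[90:210,170:270],(500,600)),cv2.resize(t[130:250,140:200],(300,600))]))
print(manip.sense()['tcp_pos'],proj('side',[.5255,.149,.123]),proj('side',[.5255,.149,.09]))"
```

```text
now [0.5264 0.1474 0.1911] psi 144.42 t 5.65 F [ 0.  -0.1 -2.6] M [0.   0.01 0.05] gap 0.231
cm [0.17 0.08 0.11] rv [-0.0005 -0.0002 -0.0014]
[0.52661514 0.14753587 0.19155139] [222.30017681 155.27720001] [223.69624947 166.36821983]
```

View pics/cc.png

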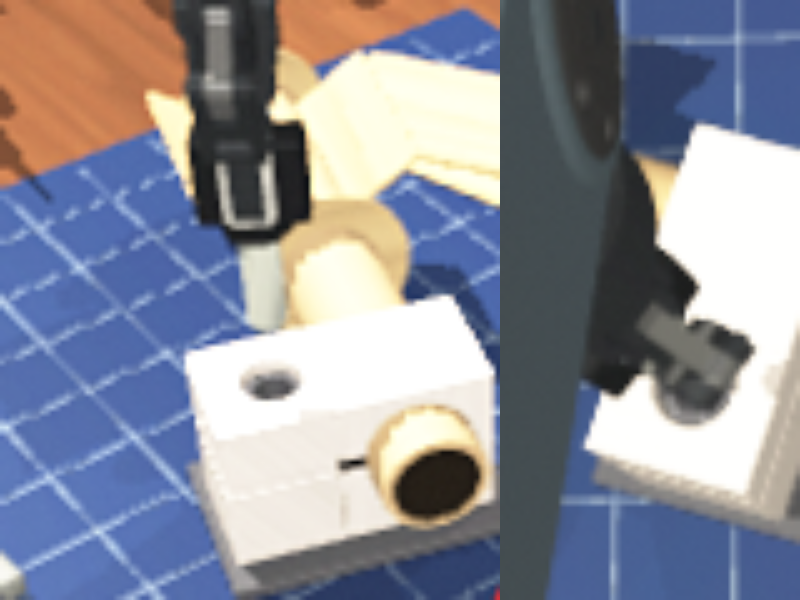

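The side crop shows the shaft (tip around crop 265,325) almost over the recess (270,383). I'll measure the sideways offset.

```bash
python3 - <<'E'
from h import *
s=cv2.imread("pics/c.png").astype(float); t=cv2.imread("pics/side0.png").astype(float)
for r in (142,145,148,151,153):
    d=np.abs(s[r]-t[r]).sum(1)[210:240]; i=np.where(d>60)[0]+210
    print(r,i.min(),i.max(),s[r,216:232].min(1).astype(int).tolist())
for z in(.1245,.135,.15,.165): print(z,proj("side",[.5255,.149,z]),proj("side",[.5255,.149,z])-proj("side",[.5255+.00814,.149-.0058,z]))
E
```

```text
142 218 225 [113, 129, 211, 206, 204, 211, 209, 206, 207, 196, 156, 132, 136, 158, 170, 216]
145 218 226 [72, 65, 186, 205, 209, 210, 210, 207, 202, 198, 177, 139, 125, 185, 218, 223]
148 218 226 [74, 70, 123, 201, 211, 209, 206, 204, 198, 189, 160, 120, 160, 193, 204, 212]
151 219 226 [147, 111, 67, 184, 209, 205, 206, 203, 191, 176, 167, 139, 136, 165, 186, 197]
153 219 226 [71, 102, 153, 211, 210, 205, 205, 200, 188, 169, 166, 151, 124, 132, 164, 186]
0.1245 [222.23493902 154.75892204] [-4.36744358  0.12314191]
0.135 [221.77378072 151.09527621] [-4.40524435  0.12250658]
0.15 [221.10103574 145.75069198] [-4.46039469  0.12152786]
0.165 [220.41132334 140.27131102] [-4.51694339  0.12046052]
```

Emit:
{"api": "drive_tool", "payload": {
  "increments": [
    [255,0.1,0.08,1,0,0,0],
    [255,0.1,0.08,2,0,0,0],
    [255,0.1,0.08,3,0,0,0],
    [255,0.1,0.08,3.5,0,0,0],
    [255,0.1,0.08,3.6,0,0,0],
    [255,0.1,0.08,3.7,0,0,0],
    [255,0.1,0.08,3.8,0,0,0],
    [255,0.1,0.08,3.9,0,0,0],
    [255,0.1,0.08,3.9,0,0,0],
    [255,0.1,0.08,3.9,0,0,0]
  ]
}}

```text
t: 6.75
tcp_pos: [0.5259, 0.1495, 0.1525]
tool_rot: [0.305, 0.952, 0.0, 0.0]
force: [0.3, -0.2, -2.5]
finger_gap: 0.227
```

```bash
python3 -c "
from h import *
go([.5255,.149,.146],144.5)"
```

```text
now [0.5259 0.1495 0.1525] psi 144.49 t 6.75 F [ 0.3 -0.2 -2.5] M [ 0.02 -0.   -0.01] gap 0.227
cm [ 0.01 -0.07  0.65] rv [ 0.0002  0.0003 -0.0002]
```

Emit:
{"api": "drive_tool", "payload": {
  "increments": [
    [255,0,0,0.1,0,0,0],
    [255,0,0,0.2,0,0,0],
    [255,0,0,0.3,0,0,0],
    [255,0,0,0.3,0,0,0]
  ]
}}

```text
t: 7.15
tcp_pos: [0.5257, 0.1494, 0.1491]
tool_rot: [0.305, 0.952, -0.0, -0.0]
force: [-0.7, -0.7, -1.8]
finger_gap: 0.229
```

Emit:
{"api": "drive_tool", "payload": {
  "increments": [
    [255,0,0,0.1,0,0,0],
    [255,0,0,0.2,0,0,0],
    [255,0,0,0.2,0,0,0]
  ]
}}

```text
t: 7.45
tcp_pos: [0.5257, 0.1494, 0.1473]
tool_rot: [0.305, 0.952, -0.0, -0.0]
force: [-0.1, -1.0, -1.1]
finger_gap: 0.229
```

Emit:
{"api": "drive_tool", "payload": {
  "increments": [
    [255,0,0,0.1,0,0,0],
    [255,0,0,0.1,0,0,0]
  ]
}}

```text
t: 7.65
tcp_pos: [0.5258, 0.1495, 0.1469]
tool_rot: [0.305, 0.952, -0.0, 0.0]
force: [-2.5, -0.0, 4.0]
finger_gap: 0.229
```

Emit:
{"api": "drive_tool", "payload": {
  "increments": [
    [255,0,0,0.1,0,0,0],
    [255,0,0,0.1,0,0,0]
  ]
}}

```text
t: 7.85
tcp_pos: [0.526, 0.1495, 0.1466]
tool_rot: [0.305, 0.952, 0.0, 0.0]
force: [-2.3, -1.5, 9.4]
finger_gap: 0.226
```

Emit:
{"api": "drive_tool", "payload": {
  "increments": [
    [255,0,0,0.1,0,0,0],
    [255,0,0,0.1,0,0,0]
  ]
}}

```text
t: 8.05
tcp_pos: [0.5261, 0.1495, 0.1462]
tool_rot: [0.305, 0.952, 0.0, 0.001]
force: [-2.8, -1.3, 12.4]
finger_gap: 0.228
```

Contact at TCP z ≈ 0.147, about where the pilot should stop. I'll press with about 12 N and turn in small clockwise steps to feel for the hexagon.

Emit:
{"api": "drive_tool", "payload": {
  "increments": [
    [255,0,0,0,0,0,0.06],
    [255,0,0,0,0,0,0.12],
    [255,0,0,0,0,0,0.12]
  ]
}}

```text
t: 8.35
tcp_pos: [0.5261, 0.1495, 0.1462]
tool_rot: [0.362, 0.932, 0.0, 0.001]
force: [-3.9, -1.4, 11.8]
finger_gap: 0.227
```

Emit:
{"api": "drive_tool", "payload": {
  "increments": [
    [255,0,0,0,0,0,0.06],
    [255,0,0,0,0,0,0.12],
    [255,0,0,0,0,0,0.12]
  ]
}}

```text
t: 8.65
tcp_pos: [0.526, 0.1496, 0.1461]
tool_rot: [0.417, 0.909, 0.0, 0.001]
force: [-2.8, -2.1, 11.4]
finger_gap: 0.234
```

Emit:
{"api": "drive_tool", "payload": {
  "increments": [
    [255,0,0,0,0,0,0.06],
    [255,0,0,0,0,0,0.12],
    [255,0,0,0,0,0,0.12]
  ]
}}

```text
t: 8.95
tcp_pos: [0.5253, 0.1494, 0.1441]
tool_rot: [0.47, 0.882, -0.0, -0.0]
force: [-1.8, -1.6, -1.0]
finger_gap: 0.23
```

Emit:
{"api": "drive_tool", "payload": {
  "increments": [
    [255,0,0,0,0,0,0.06],
    [255,0,0,0,0,0,0.12],
    [255,0,0,0,0,0,0.12]
  ]
}}

```text
t: 9.25
tcp_pos: [0.5256, 0.1495, 0.1438]
tool_rot: [0.522, 0.853, -0.0, -0.0]
force: [-1.0, -0.3, -2.3]
finger_gap: 0.228
```

It dropped in on the third step (force gone, z down 2 mm). I'll ease back slightly and lower toward the floor.

Emit:
{"api": "drive_tool", "payload": {
  "increments": [
    [255,0,0,0,0,0,-0.06],
    [255,0,0,0.1,0,0,-0.06],
    [255,0,0,0.2,0,0,-0.06],
    [255,0,0,0.3,0,0,-0.06],
    [255,0,0,0.4,0,0,-0.06],
    [255,0,0,0.5,0,0,-0.06],
    [255,0,0,0.5,0,0,-0.06]
  ]
}}

```text
t: 9.95
tcp_pos: [0.5255, 0.1494, 0.139]
tool_rot: [0.497, 0.868, -0.0, -0.0]
force: [-1.7, -1.8, -2.7]
finger_gap: 0.228
```

Emit:
{"api": "drive_tool", "payload": {
  "increments": [
    [255,0,0,0.1,0,0,0],
    [255,0,0,0.2,0,0,0],
    [255,0,0,0.2,0,0,0]
  ]
}}

```text
t: 10.25
tcp_pos: [0.5255, 0.1495, 0.1371]
tool_rot: [0.497, 0.868, -0.0, -0.0]
force: [-2.4, -0.9, -2.6]
finger_gap: 0.231
```

Emit:
{"api": "drive_tool", "payload": {
  "increments": [
    [255,0,0,0.1,0,0,0],
    [255,0,0,0.1,0,0,0]
  ]
}}

```text
t: 10.45
tcp_pos: [0.5255, 0.1495, 0.1364]
tool_rot: [0.497, 0.868, -0.0, -0.0]
force: [-3.0, -2.1, -0.5]
finger_gap: 0.234
```

Emit:
{"api": "drive_tool", "payload": {
  "increments": [
    [255,0,0,0.1,0,0,0],
    [255,0,0,0.1,0,0,0]
  ]
}}

```text
t: 10.65
tcp_pos: [0.5256, 0.1495, 0.1363]
tool_rot: [0.497, 0.868, -0.0, -0.0]
force: [-5.1, -1.8, 6.1]
finger_gap: 0.227
```

The floor contact comes 10.5 mm below the pilot stop, as expected for fully home. I'll hold, then turn clockwise.

Emit:
{"api": "drive_tool", "payload": {
  "increments": [
    [255,0,0,0,0,0,0],
    [255,0,0,0,0,0,0],
    [255,0,0,0,0,0,0.1],
    [255,0,0,0,0,0,0.2],
    [255,0,0,0,0,0,0.3],
    [255,0,0,0,0,0,0.4],
    [255,0,0,0,0,0,0.4]
  ]
}}

```text
t: 11.35
tcp_pos: [0.5255, 0.1496, 0.1363]
tool_rot: [0.66, 0.751, -0.0, -0.0]
force: [-4.7, -1.4, 6.6]
finger_gap: 0.227
```

```bash
python3 -c "
from h import *
go([.5255,.149,.136],80)"
```

```text
now [0.5255 0.1496 0.1363] psi 97.43 t 11.35 F [-4.7 -1.4  6.6] M [-0.34  1.09  0.05] gap 0.227
cm [-0.06 -0.01  0.03] rv [-4.000e-04  1.000e-04  3.043e-01]
```

Emit:
{"api": "drive_tool", "payload": {
  "increments": [
    [255,0,0,0,0,0,0.06],
    [255,0,0,0,0,0,0.12],
    [255,0,0,0,0,0,0.12]
  ]
}}

```text
t: 11.65
tcp_pos: [0.5255, 0.1496, 0.1363]
tool_rot: [0.703, 0.711, -0.0, -0.0]
force: [-5.1, -0.5, 6.0]
finger_gap: 0.227
```

```bash
python3 -c "
from h import *
go([.5255,.149,.136],80)"
```

```text
now [0.5255 0.1496 0.1363] psi 90.6 t 11.65 F [-5.1 -0.5  6. ] M [-0.32  1.09  0.01] gap 0.227
cm [-0.06 -0.    0.03] rv [-0.0003  0.      0.1849]
```

Emit:
{"api": "drive_tool", "payload": {
  "increments": [
    [255,0,0,0,0,0,0.05],
    [255,0,0,0,0,0,0.05]
  ]
}}

```text
t: 11.85
tcp_pos: [0.5256, 0.1496, 0.1363]
tool_rot: [0.721, 0.693, -0.0, -0.0]
force: [-5.1, -1.2, 6.2]
finger_gap: 0.23
```

```bash
python3 -c "
from h import *
go([.5255,.149,.136],80)"
```

```text
now [0.5256 0.1496 0.1363] psi 87.74 t 11.85 F [-5.1 -1.2  6.2] M [-0.29  1.05  0.05] gap 0.23
cm [-0.06 -0.    0.03] rv [-0.0002 -0.      0.1352]
```

Emit:
{"api": "drive_tool", "payload": {
  "increments": [
    [255,0,0,0,0,0,0.05],
    [255,0,0,0,0,0,0.1],
    [255,0,0,0,0,0,0.1]
  ]
}}

```text
t: 12.15
tcp_pos: [0.5256, 0.1497, 0.1363]
tool_rot: [0.755, 0.656, -0.0, -0.0]
force: [-5.1, -1.5, 6.0]
finger_gap: 0.227
```

```bash
python3 -c "
from h import *
go([.5255,.149,.136],80)"
```

```text
now [0.5256 0.1497 0.1363] psi 82.01 t 12.15 F [-5.1 -1.5  6. ] M [-0.22  1.09 -0.02] gap 0.227
cm [-0.07  0.    0.03] rv [-0.0002 -0.      0.0351]
```

Emit:
{"api": "drive_tool", "payload": {
  "increments": [
    [255,0,0,0,0,0,0.05],
    [255,0,0,0,0,0,0.05]
  ]
}}

```text
t: 12.35
tcp_pos: [0.5256, 0.1497, 0.1363]
tool_rot: [0.771, 0.637, -0.0, -0.0]
force: [-4.7, -0.5, 6.2]
finger_gap: 0.23
```

```bash
python3 -c "
from h import *
go([.5255,.149,.136],80)"
```

```text
now [0.5256 0.1497 0.1363] psi 79.15 t 12.35 F [-4.7 -0.5  6.2] M [-0.33  1.1   0.1 ] gap 0.23
cm [-0.07  0.    0.03] rv [-0.0002 -0.0001 -0.0149]
```

Emit:
{"api": "drive_tool", "payload": {
  "increments": [
    [255,0,0,0,0,0,0.05],
    [255,0,0,0,0,0,0.05]
  ]
}}

```text
t: 12.55
tcp_pos: [0.5256, 0.1497, 0.1363]
tool_rot: [0.786, 0.618, 0.0, -0.0]
force: [-4.7, -1.2, 6.8]
finger_gap: 0.227
```

```bash
python3 -c "
from h import *
go([.5255,.149,.136],80)"
```

```text
now [0.5256 0.1497 0.1363] psi 76.28 t 12.55 F [-4.7 -1.2  6.8] M [-0.23  1.1   0.05] gap 0.227
cm [-0.07  0.    0.03] rv [-0.0001 -0.0001 -0.0649]
```

Emit:
{"api": "drive_tool", "payload": {
  "increments": [
    [255,0,0,0,0,0,0.05],
    [255,0,0,0,0,0,0.08],
    [255,0,0,0,0,0,0.08]
  ]
}}

```text
t: 12.85
tcp_pos: [0.5257, 0.1497, 0.1363]
tool_rot: [0.81, 0.586, 0.0, -0.0]
force: [-4.1, -1.7, 6.6]
finger_gap: 0.231
```

```bash
python3 -c "
from h import *
go([.5255,.149,.136],80)"
```

```text
now [0.5257 0.1497 0.1363] psi 71.72 t 12.85 F [-4.1 -1.7  6.6] M [-0.19  1.08  0.07] gap 0.231
cm [-0.07  0.01  0.03] rv [-0.     -0.0002 -0.1446]
```

Emit:
{"api": "drive_tool", "payload": {
  "increments": [
    [255,0,0,0,0,0,0.05],
    [255,0,0,0,0,0,0.05]
  ]
}}

```text
t: 13.05
tcp_pos: [0.5256, 0.1497, 0.1363]
tool_rot: [0.825, 0.565, 0.0, -0.0]
force: [-5.3, -0.4, 6.8]
finger_gap: 0.234
```

```bash
python3 -c "
from h import *
go([.5255,.149,.136],80)"
```

```text
now [0.5256 0.1497 0.1363] psi 68.83 t 13.05 F [-5.3 -0.4  6.8] M [-0.25  1.09  0.05] gap 0.234
cm [-0.07  0.01  0.03] rv [-1.000e-04 -1.000e-04 -1.949e-01]
```

Emit:
{"api": "drive_tool", "payload": {
  "increments": [
    [255,0,0,0,0,0,0.05],
    [255,0,0,0,0,0,0.05]
  ]
}}

```text
t: 13.25
tcp_pos: [0.5257, 0.1497, 0.1363]
tool_rot: [0.839, 0.544, 0.0, -0.0]
force: [-5.3, -1.4, 5.5]
finger_gap: 0.229
```

```bash
python3 -c "
from h import *
go([.5255,.149,.136],80)"
```

```text
now [0.5257 0.1497 0.1363] psi 65.97 t 13.25 F [-5.3 -1.4  5.5] M [-0.25  1.11  0.04] gap 0.229
cm [-0.07  0.01  0.03] rv [-0.000e+00 -2.000e-04 -2.449e-01]
```

Emit:
{"api": "drive_tool", "payload": {
  "increments": [
    [255,0,0,0,0,0,0.05],
    [255,0,0,0,0,0,0.05]
  ]
}}

```text
t: 13.45
tcp_pos: [0.5257, 0.1497, 0.1363]
tool_rot: [0.852, 0.523, 0.0, -0.0]
force: [-5.0, -1.0, 6.1]
finger_gap: 0.227
```

```bash
python3 -c "
from h import *
go([.5255,.149,.136],80)"
```

```text
now [0.5257 0.1497 0.1363] psi 63.1 t 13.45 F [-5.  -1.   6.1] M [-0.19  1.07  0.1 ] gap 0.227
cm [-0.07  0.01  0.03] rv [ 1.000e-04 -3.000e-04 -2.949e-01]
```

Emit:
{"api": "drive_tool", "payload": {
  "increments": [
    [255,0,0,0,0,0,0.05],
    [255,0,0,0,0,0,0.05]
  ]
}}

```text
t: 13.65
tcp_pos: [0.5257, 0.1497, 0.1363]
tool_rot: [0.865, 0.502, 0.0, -0.0]
force: [-5.4, -1.6, 6.1]
finger_gap: 0.227
```

```bash
python3 -c "
from h import *
go([.5255,.149,.136],80)
s=manip.snapshot('side')[:,:,::-1]
cv2.imwrite('pics/d.png',cv2.resize(s[90:210,170:270],(500,600)))"
```

```text
now [0.5257 0.1497 0.1363] psi 60.24 t 13.65 F [-5.4 -1.6  6.1] M [-0.19  1.01  0.03] gap 0.227
cm [-0.08  0.02  0.03] rv [ 1.000e-04 -3.000e-04 -3.449e-01]
```

View pics/d.png

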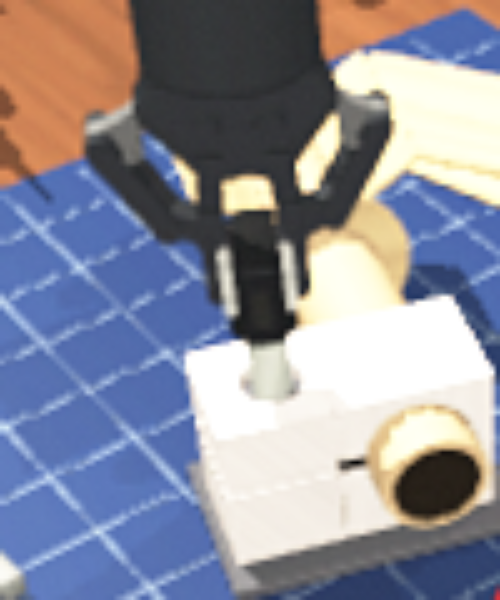

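The key stands in the screw under the gripper (crop 265,370). No stop felt yet; continuing in small steps.

Emit:
{"api": "drive_tool", "payload": {
  "increments": [
    [255,0,0,0,0,0,0.04],
    [255,0,0,0,0,0,0.04]
  ]
}}

```text
t: 13.9
tcp_pos: [0.5258, 0.1497, 0.1363]
tool_rot: [0.875, 0.484, 0.0, -0.0]
force: [-4.7, -0.3, 6.1]
finger_gap: 0.226
```

```bash
python3 -c "
from h import *
go([.5255,.149,.136],80);print(manip.sense()['tau'].round(2))"
```

```text
now [0.5258 0.1497 0.1363] psi 57.95 t 13.9 F [-4.7 -0.3  6.1] M [-0.25  1.02  0.05] gap 0.226
cm [-0.07  0.01  0.03] rv [ 1.000e-04 -3.000e-04 -3.848e-01]
[ -0.24 -37.87 -14.36   0.19  -1.62   0.16]
```

Emit:
{"api": "drive_tool", "payload": {
  "increments": [
    [255,0,0,0,0,0,0.04],
    [255,0,0,0,0,0,0.04]
  ]
}}

```text
t: 14.1
tcp_pos: [0.5258, 0.1497, 0.1363]
tool_rot: [0.884, 0.467, 0.0, -0.0]
force: [-4.5, -0.4, 5.9]
finger_gap: 0.226
```

```bash
python3 -c "
from h import *
go([.5255,.149,.136],80);print(manip.sense()['tau'].round(2))"
```

```text
now [0.5258 0.1497 0.1363] psi 55.68 t 14.1 F [-4.5 -0.4  5.9] M [-0.21  1.04  0.08] gap 0.226
cm [-0.08  0.02  0.03] rv [ 2.000e-04 -3.000e-04 -4.245e-01]
[ -0.32 -37.87 -14.35   0.2   -1.61   0.2 ]
```

Emit:
{"api": "drive_tool", "payload": {
  "increments": [
    [255,0,0,0,0,0,0.04],
    [255,0,0,0,0,0,0.04]
  ]
}}

```text
t: 14.3
tcp_pos: [0.5257, 0.1497, 0.1363]
tool_rot: [0.893, 0.449, 0.0, -0.0]
force: [-4.2, -1.0, 5.2]
finger_gap: 0.23
```

```bash
python3 -c "
from h import *
go([.5255,.149,.136],80);print(manip.sense()['tau'].round(2))"
```

```text
now [0.5257 0.1497 0.1363] psi 53.4 t 14.3 F [-4.2 -1.   5.2] M [-0.22  1.04  0.12] gap 0.23
cm [-0.07  0.02  0.03] rv [ 2.000e-04 -2.000e-04 -4.642e-01]
[ -0.39 -37.87 -14.33   0.22  -1.6    0.25]
```

Emit:
{"api": "drive_tool", "payload": {
  "increments": [
    [255,0,0,0,0,0,0.04],
    [255,0,0,0,0,0,0.04]
  ]
}}

```text
t: 14.5
tcp_pos: [0.5258, 0.1497, 0.1363]
tool_rot: [0.902, 0.431, 0.0, 0.0]
force: [-4.7, -1.4, 6.4]
finger_gap: 0.232
```

```bash
python3 -c "
from h import *
go([.5255,.149,.136],80);print(manip.sense()['tau'].round(2))"
```

```text
now [0.5258 0.1497 0.1363] psi 51.12 t 14.5 F [-4.7 -1.4  6.4] M [-0.2   1.02  0.18] gap 0.232
cm [-0.08  0.02  0.03] rv [ 2.000e-04 -2.000e-04 -5.041e-01]
[ -0.37 -37.88 -14.32   0.23  -1.6    0.26]
```

Joint-6 torque is rising, so this is probably the stop. I'll firm the grip and check with two more small steps.

Emit:
{"api": "drive_tool", "payload": {
  "increments": [
    [255,0,0,0,0,0,0],
    [255,0,0,0,0,0,0],
    [255,0,0,0,0,0,0.03],
    [255,0,0,0,0,0,0.03]
  ],
  "force": 70
}}

```text
t: 14.9
tcp_pos: [0.5258, 0.1497, 0.1364]
tool_rot: [0.908, 0.418, 0.0, 0.0]
force: [-4.3, -1.1, 6.7]
finger_gap: 0.226
```

```bash
python3 -c "
from h import *
go([.5255,.149,.136],80);print(manip.sense()['tau'].round(2))"
```

```text
now [0.5258 0.1497 0.1364] psi 49.42 t 14.9 F [-4.3 -1.1  6.7] M [-0.19  1.08  0.17] gap 0.226
cm [-0.08  0.03  0.04] rv [ 3.000e-04 -2.000e-04 -5.337e-01]
[ -0.48 -37.71 -14.29   0.26  -1.61   0.29]
```

Emit:
{"api": "drive_tool", "payload": {
  "increments": [
    [255,0,0,0,0,0,0.04],
    [255,0,0,0,0,0,0.04]
  ]
}}

```text
t: 15.1
tcp_pos: [0.5258, 0.1498, 0.1364]
tool_rot: [0.917, 0.4, 0.0, 0.0]
force: [-5.0, -1.0, 6.0]
finger_gap: 0.227
```

```bash
python3 -c "
from h import *
go([.5255,.149,.136],80);print(manip.sense()['tau'].round(2))
s=manip.snapshot('side')[:,:,::-1];t=manip.snapshot('top')[:,:,::-1];
cv2.imwrite('pics/e.png',np.hstack([cv2.resize(s[115:195,190:260],(420,480)),cv2.resize(t[160:240,140:200],(360,480))]))"
```

```text
now [0.5258 0.1498 0.1364] psi 47.11 t 15.1 F [-5. -1.  6.] M [-0.18  1.03  0.19] gap 0.227
cm [-0.08  0.03  0.04] rv [ 3.000e-04 -3.000e-04 -5.741e-01]
[ -0.35 -37.72 -14.28   0.24  -1.61   0.25]
```

View pics/e.png

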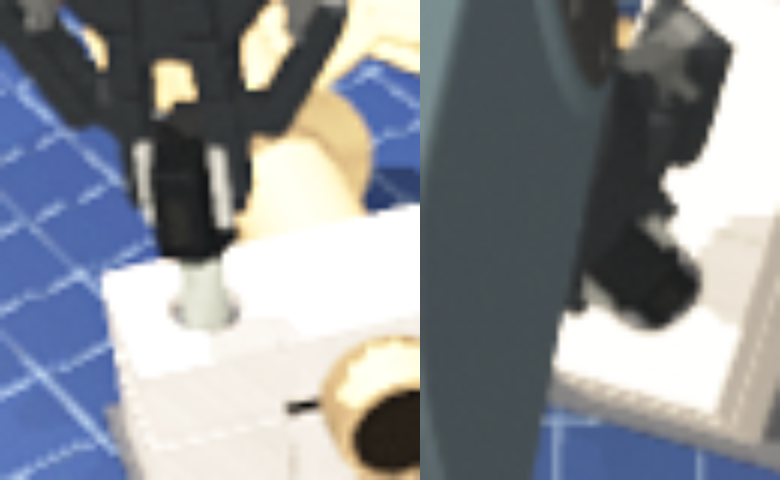

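The top crop shows the handle end at (650,280), but I can't read its angle under the gripper. The torque levelled off at about 0.2 N m, so either this is the stop or the key slips in the grip. I'll release, back off and measure how the handle lies.

Emit:
{"api": "drive_tool", "payload": {
  "increments": [
    [220,0,0,0,0,0,0],
    [180,0,0,0,0,0,0],
    [120,0,0,0,0,0,0],
    [100,0,0,0,0,0,0],
    [100,0,0,0,0,0,0],
    [100,0,0,-2,0,0,0],
    [100,0,0,-5,0,0,0],
    [100,0,0,-9,0,0,0],
    [100,-8,8,-9,0,0,0],
    [100,-16,16,-9,0,0,0],
    [100,-16,16,-9,0,0,0],
    [100,-16,16,-9,0,0,0],
    [100,-16,16,-9,0,0,0],
    [100,-16,16,-9,0,0,0]
  ]
}}

```text
t: 16.6
tcp_pos: [0.5351, -0.0806, 0.2254]
tool_rot: [0.918, 0.397, 0.001, 0.001]
force: [-0.3, 0.2, -0.1]
finger_gap: 0.609
```

```bash
python3 - <<'E'
from h import *
go([.5257,.1497,.136],47)
s=manip.snapshot('side')[:,:,::-1];t=manip.snapshot('top')[:,:,::-1]
cv2.imwrite('pics/f_s.png',s);cv2.imwrite('pics/f_t.png',t)
cv2.imwrite('pics/f.png',np.hstack([cv2.resize(s[110:190,190:260],(420,480),interpolation=cv2.INTER_CUBIC),cv2.resize(t[175:235,150:195],(360,480),interpolation=cv2.INTER_CUBIC)]))
E
```

```text
now [ 0.5351 -0.0806  0.2254] psi 46.78 t 16.6 F [-0.3  0.2 -0.1] M [ 0.03 -0.06  0.06] gap 0.609
cm [ 16.14 -16.48   8.9 ] rv [ 0.0025 -0.0002 -0.0038]
```

View pics/f.png

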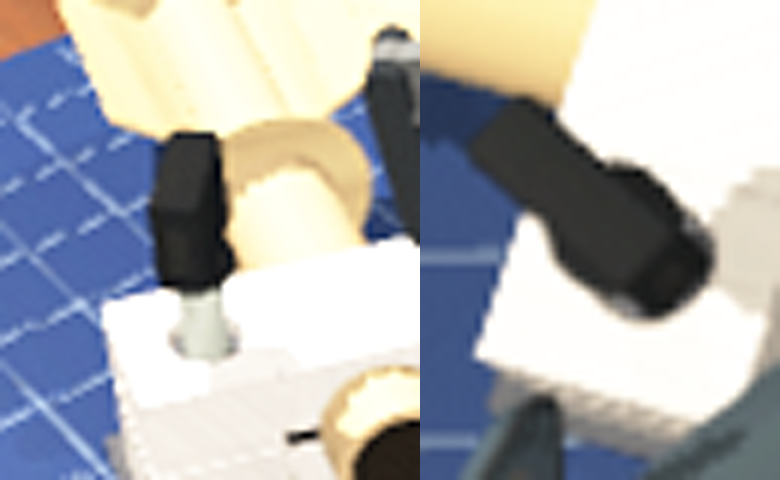

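The key stands upright in the screw. In the top crop the handle's top face has corners near (520,97), (470,150), (675,225) and (620,285). I'll compute its yaw.

```bash
python3 - <<'E'
from h import *
f=lambda x,y:onz("top",((x-420)/8+150-.4,y/8+175-.4),.171)
H=[f(520,97),f(470,150),f(675,225),f(620,285)]
for a,b in((H[0],H[2]),(H[1],H[3]),(H[0],H[1]),(H[2],H[3])): d=a-b; print(np.linalg.norm(d),np.degrees(np.arctan2(d[1],d[0])))
print(sum(H)/4)
c=proj("side",[.5257,.1497,.123]); print("flange", c, "in crop",(c-[190,110])*6)
E
```

```text
0.04570588420878674 49.42720653421524
0.04582405503792121 47.22168111648531
0.015968848844647242 -42.81848599587569
0.017728357550913933 -42.32315547066776
[0.5251425  0.14918454 0.171     ]
flange [222.20834785 155.09429487] in crop [193.25008707 270.56576922]
```

Handle yaw ≈ 48°, matching the tool (47°), so the key did not slip. It has turned at least 1.15 rad since engaging, which is beyond the screw's range from any start, and the torque rise agrees. To make sure of the stop, I'll re-grip and test with a few small clockwise steps.

Emit:
{"api": "drive_tool", "payload": {
  "increments": [
    [100,5,-5,0,0,0,0],
    [100,10,-10,0,0,0,0],
    [100,15,-15,0,0,0,0],
    [100,16.1,-16.2,0,0,0,0],
    [100,16.1,-16.2,0,0,0,0],
    [100,16.1,-16.2,4,0,0,0],
    [100,16.1,-16.2,7,0,0,0],
    [100,16.1,-16.2,8.7,0,0,0],
    [100,16.1,-16.2,8.7,0,0,0],
    [180,16.1,-16.2,8.7,0,0,0],
    [220,16.1,-16.2,8.7,0,0,0],
    [255,16.1,-16.2,8.7,0,0,0],
    [255,16.1,-16.2,8.7,0,0,0],
    [255,16.1,-16.2,8.7,0,0,0],
    [255,16.1,-16.2,8.7,0,0,0],
    [255,16.1,-16.2,8.7,0,0,0]
  ],
  "force": 60
}}

```text
t: 18.3
tcp_pos: [0.5266, 0.1515, 0.1398]
tool_rot: [0.917, 0.399, 0.002, 0.001]
force: [0.7, -1.0, 6.6]
finger_gap: 0.227
```

```bash
python3 -c "
from h import *
go([.5257,.1497,.136],47);print(manip.sense()['tau'].round(2))"
```

```text
now [0.5266 0.1515 0.1398] psi 47.08 t 18.3 F [ 0.7 -1.   6.6] M [-0.12 -0.18  0.2 ] gap 0.227
cm [-0.2   0.06  0.38] rv [ 0.0027 -0.0029  0.0014]
[  0.3  -36.72 -10.78   0.29   0.26   0.16]
```

Emit:
{"api": "drive_tool", "payload": {
  "increments": [
    [255,0,0,0,0,0,0.05],
    [255,0,0,0,0,0,0.05]
  ]
}}

```text
t: 18.5
tcp_pos: [0.5267, 0.1515, 0.1398]
tool_rot: [0.927, 0.376, 0.002, 0.001]
force: [1.1, -1.1, 5.8]
finger_gap: 0.228
```

```bash
python3 -c "
from h import *
go([.5257,.1497,.136],47);print(manip.sense()['tau'].round(2))"
```

```text
now [0.5267 0.1515 0.1398] psi 44.17 t 18.5 F [ 1.1 -1.1  5.8] M [-0.25 -0.22  0.1 ] gap 0.228
cm [-0.19  0.06  0.38] rv [ 0.0029 -0.0029 -0.0493]
[  0.63 -36.76 -10.73   0.33   0.29   0.19]
```

Emit:
{"api": "drive_tool", "payload": {
  "increments": [
    [255,0,0,0,0,0,0.06],
    [255,0,0,0,0,0,0.06]
  ]
}}

```text
t: 18.7
tcp_pos: [0.5268, 0.1514, 0.1398]
tool_rot: [0.938, 0.348, 0.002, 0.001]
force: [1.2, -1.0, 6.2]
finger_gap: 0.227
```

```bash
python3 -c "
from h import *
go([.5257,.1497,.136],47);print(manip.sense()['tau'].round(2))"
```

```text
now [0.5268 0.1514 0.1398] psi 40.7 t 18.7 F [ 1.2 -1.   6.2] M [-0.31 -0.23 -0.02] gap 0.227
cm [-0.19  0.05  0.38] rv [ 0.003  -0.003  -0.1099]
[  0.98 -36.81 -10.69   0.36   0.32   0.09]
```

Emit:
{"api": "drive_tool", "payload": {
  "increments": [
    [255,0,0,0,0,0,0.06],
    [255,0,0,0,0,0,0.06]
  ]
}}

```text
t: 18.9
tcp_pos: [0.5269, 0.1513, 0.1398]
tool_rot: [0.948, 0.319, 0.002, 0.001]
force: [0.8, -0.8, 5.3]
finger_gap: 0.222
```

```bash
python3 -c "
from h import *
go([.5257,.1497,.136],47);print(manip.sense()['tau'].round(2))"
```

```text
now [0.5269 0.1513 0.1398] psi 37.25 t 18.9 F [ 0.8 -0.8  5.3] M [-0.34 -0.26 -0.09] gap 0.222
cm [-0.19  0.06  0.38] rv [ 0.0031 -0.0032 -0.1702]
[  1.16 -36.86 -10.64   0.39   0.36   0.05]
```

The torque is falling rather than climbing, which disagrees with a stop. I'll check the key's real height from the two released views before going on.

```bash
python3 - <<'E'
from h import *
T=lambda x,y:((x-420)/8+150-.4,y/8+175-.4); S=lambda x,y:(x/6+190-.4,y/6+110-.4)
# handle far (left/back) end & near end top corners, side crop: top face corners
for nm,a,b in(("back-right",T(520,97),S(215,133)),("back-left",T(470,150),S(170,138)),("near-right",T(675,225),S(200,212)),("near-left",T(620,285),S(152,207))): print(nm,tri(a,b))
for z in(.123,.134): 
    P=np.array([[.5257+.016*np.cos(k),.1497+.016*np.sin(k),z] for k in np.linspace(0,6.28,60)])
    p=np.array([proj("side",x) for x in P]); print(z,"flange underside lowest row",p[:,1].max(),"crop",(p[:,1].max()-110)*6)
im=cv2.imread("pics/f_s.png"); print(im[145:172,222:226].min(2).mean(1).astype(int).tolist())
g=im.min(2); print([ (r,int(g[r,215:232].min())) for r in range(150,172,3)])
E
```

```text
back-right (array([0.54635955, 0.16033166, 0.17229179]), np.float64(0.0009838123078325246))
back-left (array([0.53470941, 0.17245514, 0.16861808]), np.float64(0.000697771892082252))
near-right (array([0.51736015, 0.12629597, 0.16916835]), np.float64(0.001087133243528442))
near-left (array([0.50415765, 0.13785479, 0.17062161]), np.float64(0.0015317424892887404))
0.123 flange underside lowest row 159.48611861015462 crop 296.9167116609277
0.134 flange underside lowest row 155.6476319210484 crop 273.8857915262904
[28, 28, 28, 29, 29, 29, 29, 28, 30, 30, 31, 30, 30, 90, 182, 216, 212, 212, 211, 213, 210, 211, 210, 209, 202, 237, 251]
[(150, 19), (153, 23), (156, 20), (159, 142), (162, 192), (165, 181), (168, 131), (171, 241)]
```

Height checks: the handle top triangulates to 0.170 m (0.171 expected when home), so the key is home. I'll release once more and compare the handle's yaw with the tool's 37°.

Emit:
{"api": "drive_tool", "payload": {
  "increments": [
    [220,0,0,0,0,0,0],
    [180,0,0,0,0,0,0],
    [120,0,0,0,0,0,0],
    [90,0,0,0,0,0,0],
    [90,0,0,0,0,0,0],
    [90,0,0,-2,0,0,0],
    [90,0,0,-5,0,0,0],
    [90,0,0,-9,0,0,0],
    [90,-8,8,-9,0,0,0],
    [90,-13,20,-9,0,0,0],
    [90,-13,20,-9,0,0,0],
    [90,-13,20,-9,0,0,0],
    [90,-13,20,-9,0,0,0],
    [90,-13,20,-9,0,0,0]
  ]
}}

```text
t: 20.3
tcp_pos: [0.5443, -0.0915, 0.2282]
tool_rot: [0.948, 0.317, 0.001, 0.001]
force: [0.4, -0.4, -0.5]
finger_gap: 0.646
```

```bash
python3 - <<'E'
from h import *
go([.5257,.1497,.138],47)
s=manip.snapshot('side')[:,:,::-1];t=manip.snapshot('top')[:,:,::-1]
cv2.imwrite('pics/g_s.png',s);cv2.imwrite('pics/g_t.png',t)
cv2.imwrite('pics/g.png',np.hstack([cv2.resize(s[110:190,190:260],(420,480),interpolation=cv2.INTER_CUBIC),cv2.resize(t[175:235,150:195],(360,480),interpolation=cv2.INTER_CUBIC)]))
E
```

```text
now [ 0.5443 -0.0915  0.2282] psi 37.01 t 20.3 F [ 0.4 -0.4 -0.5] M [-0.01  0.05  0.04] gap 0.646
cm [ 13.03 -20.4    8.97] rv [ 2.800e-03  1.000e-04 -1.744e-01]
```

View pics/g.png

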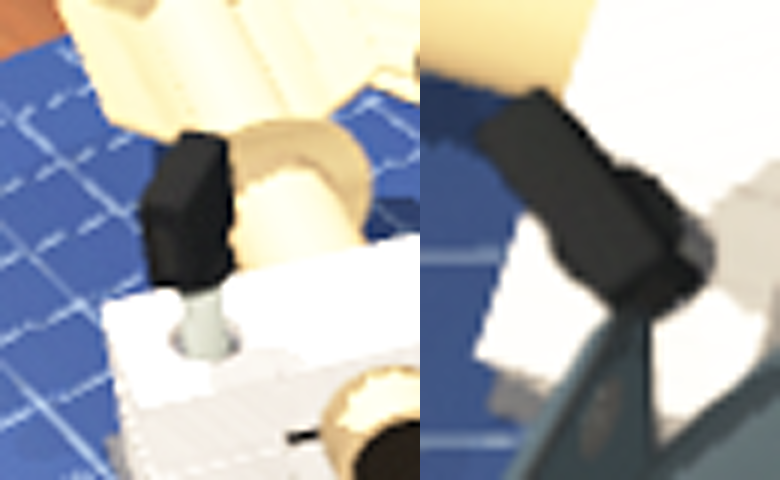

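The key did turn with the tool (side and top crops show it upright, handle at roughly 38–40°), so slip in the grip is ruled out. To learn the true state safely, I'll re-grip and turn slightly counter-clockwise, reading the torque: a free-play gap followed by about −0.1 N m would mean normal engagement.

```bash
python3 - <<'E'
from h import *
T=lambda x,y:((x-420)/8+150-.4,y/8+175-.4)
f=lambda p:onz("top",p,.171)
a,b,c,d=[f(T(*p)) for p in((540,88),(480,138),(665,245),(605,300))]
for p,q in((a,c),(b,d),(b,a)): v=p-q; print(np.degrees(np.arctan2(v[1],v[0])),np.linalg.norm(v))
print((a+b+c+d)/4)
for n in("f","g"):   # straight handle edge: mask-based left edge fit of dark handle against bright/blue
    im=cv2.imread(f"pics/{n}_t.png"); m=(im.max(2)<75).astype(np.uint8); k=np.zeros_like(m); k[183:203,150:176]=m[183:203,150:176]
    pts=np.argwhere(k)[:,::-1].astype(np.float32)
    l=cv2.fitLine(pts,cv2.DIST_L2,0,.01,.01).ravel(); P=f(l[2:]);Q=f(l[2:]-10*l[:2]); v=Q-P; print(n,len(pts),np.degrees(np.arctan2(v[1],v[0])))
go([.5255,.1493,.228],38)
E
```

```text
37.97656218144189 0.04576948227867567
37.30891003802391 0.04656546472581074
129.99350859243637 0.017094575039463766
[0.52436781 0.14889356 0.171     ]
f 194 55.58808529348752
g 205 49.162198944980254
now [ 0.5427 -0.0869  0.2279] psi 37.2 t 20.4 F [ 0.2  0.7 -0.7] M [ 0.    0.02 -0.  ] gap 0.647
cm [ 1.292e+01 -1.985e+01  1.000e-02] rv [-0.0015  0.0003 -0.0139]
```

Emit:
{"api": "drive_tool", "payload": {
  "increments": [
    [90,4,-5,0,0,0,0],
    [90,8,-10,0,0,0,0],
    [90,11,-15,0,0,0,0],
    [90,12.9,-19.8,0,0,0,0],
    [90,12.9,-19.8,0,0,0,0],
    [90,12.9,-19.8,0,0,0,0],
    [90,12.9,-19.8,4,0,0,0],
    [90,12.9,-19.8,7,0,0,0],
    [90,12.9,-19.8,8.8,0,0,0],
    [90,12.9,-19.8,8.8,0,0,0],
    [180,12.9,-19.8,8.8,0,0,0],
    [220,12.9,-19.8,8.8,0,0,0],
    [255,12.9,-19.8,8.8,0,0,0],
    [255,12.9,-19.8,8.8,0,0,0],
    [255,12.9,-19.8,8.8,0,0,0],
    [255,12.9,-19.8,8.8,0,0,0],
    [255,12.9,-19.8,8.8,0,0,0]
  ],
  "force": 60
}}

```text
t: 22.1
tcp_pos: [0.5263, 0.1496, 0.1417]
tool_rot: [0.947, 0.32, 0.001, 0.0]
force: [-1.0, 1.3, 6.8]
finger_gap: 0.225
```

```bash
cat > r.py <<'E'
from h import *
s=manip.sense(); x=Ro.from_quat(s["tool_rot"]).as_matrix()[:,0]
print(round(s["t"],2),s["tcp_pos"].round(4),"psi",round(np.degrees(np.arctan2(x[1],x[0])),2),"F",s["force"].round(1),"M",s["ft_torque"].round(2),"tau",s["tau"].round(2),"gap",round(s["finger_gap"],3))
E
python3 r.py
```

```text
22.1 [0.5263 0.1496 0.1417] psi 37.33 F [-1.   1.3  6.8] M [ 0.17  0.17 -0.02] tau [-6.700e-01 -3.675e+01 -1.185e+01 -2.700e-01 -2.700e-01 -1.000e-02] gap 0.225
```

Emit:
{"api": "drive_tool", "payload": {
  "increments": [
    [255,0,0,0,0,0,-0.06],
    [255,0,0,0,0,0,-0.06]
  ]
}}

```text
t: 22.3
tcp_pos: [0.5263, 0.1497, 0.1417]
tool_rot: [0.937, 0.349, 0.001, 0.0]
force: [-1.2, 0.8, 7.1]
finger_gap: 0.229
```

```bash
python3 r.py
```

```text
22.3 [0.5263 0.1497 0.1417] psi 40.82 F [-1.2  0.8  7.1] M [ 0.21  0.2  -0.01] tau [ -0.8  -36.72 -11.87  -0.3   -0.28  -0.14] gap 0.229
```

Emit:
{"api": "drive_tool", "payload": {
  "increments": [
    [255,0,0,0,0,0,-0.06],
    [255,0,0,0,0,0,-0.06]
  ]
}}

```text
t: 22.5
tcp_pos: [0.5263, 0.1497, 0.1417]
tool_rot: [0.926, 0.377, 0.001, 0.0]
force: [-1.5, 1.9, 6.8]
finger_gap: 0.227
```

```bash
python3 r.py
```

```text
22.5 [0.5263 0.1497 0.1417] psi 44.26 F [-1.5  1.9  6.8] M [ 0.28  0.18 -0.04] tau [ -0.86 -36.7  -11.89  -0.33  -0.3   -0.15] gap 0.227
```

Emit:
{"api": "drive_tool", "payload": {
  "increments": [
    [255,0,0,0,0,0,-0.06],
    [255,0,0,0,0,0,-0.06]
  ]
}}

```text
t: 22.7
tcp_pos: [0.5262, 0.1497, 0.1417]
tool_rot: [0.915, 0.404, 0.001, 0.0]
force: [-0.7, 1.3, 6.4]
finger_gap: 0.22
```

```bash
python3 r.py
```

```text
22.7 [0.5262 0.1497 0.1417] psi 47.69 F [-0.7  1.3  6.4] M [ 0.31  0.23 -0.02] tau [ -0.91 -36.68 -11.91  -0.35  -0.31  -0.15] gap 0.22
```

Emit:
{"api": "drive_tool", "payload": {
  "increments": [
    [255,0,0,0,0,0,-0.06],
    [255,0,0,0,0,0,-0.06]
  ]
}}

```text
t: 22.9
tcp_pos: [0.5262, 0.1498, 0.1417]
tool_rot: [0.902, 0.432, 0.001, 0.0]
force: [-0.7, 0.5, 6.7]
finger_gap: 0.223
```

```bash
python3 r.py
```

```text
22.9 [0.5262 0.1498 0.1417] psi 51.13 F [-0.7  0.5  6.7] M [0.37 0.23 0.  ] tau [ -0.96 -36.66 -11.93  -0.38  -0.33  -0.14] gap 0.223
```

Counter-clockwise turning is nearly torque-free (Mz ≈ 0, and tau6 looks like joint friction). I'll go clockwise again past 37°, watching for a real stop.

Emit:
{"api": "drive_tool", "payload": {
  "increments": [
    [255,0,0,0,0,0,0.06],
    [255,0,0,0,0,0,0.12],
    [255,0,0,0,0,0,0.12]
  ]
}}

```text
t: 23.2
tcp_pos: [0.5263, 0.1497, 0.1417]
tool_rot: [0.927, 0.376, 0.001, 0.0]
force: [-1.0, 1.4, 5.7]
finger_gap: 0.223
```

```bash
python3 r.py
```

```text
23.2 [0.5263 0.1497 0.1417] psi 44.16 F [-1.   1.4  5.7] M [ 0.2   0.19 -0.01] tau [ -0.73 -36.72 -11.88  -0.32  -0.29   0.15] gap 0.223
```

Emit:
{"api": "drive_tool", "payload": {
  "increments": [
    [255,0,0,0,0,0,0.06],
    [255,0,0,0,0,0,0.12],
    [255,0,0,0,0,0,0.12]
  ]
}}

```text
t: 23.5
tcp_pos: [0.5263, 0.1496, 0.1417]
tool_rot: [0.948, 0.32, 0.001, 0.0]
force: [-1.7, 1.1, 6.2]
finger_gap: 0.225
```

```bash
python3 r.py
```

```text
23.5 [0.5263 0.1496 0.1417] psi 37.29 F [-1.7  1.1  6.2] M [ 0.17  0.18 -0.01] tau [ -0.61 -36.76 -11.85  -0.26  -0.27   0.15] gap 0.225
```

Emit:
{"api": "drive_tool", "payload": {
  "increments": [
    [255,0,0,0,0,0,0.06],
    [255,0,0,0,0,0,0.06]
  ]
}}

```text
t: 23.7
tcp_pos: [0.5264, 0.1496, 0.1417]
tool_rot: [0.957, 0.291, 0.001, 0.0]
force: [-0.3, 1.2, 6.1]
finger_gap: 0.228
```

```bash
python3 r.py
```

```text
23.7 [0.5264 0.1496 0.1417] psi 33.84 F [-0.3  1.2  6.1] M [ 0.16  0.15 -0.06] tau [ -0.34 -36.79 -11.82  -0.27  -0.26   0.04] gap 0.228
```

Emit:
{"api": "drive_tool", "payload": {
  "increments": [
    [255,0,0,0,0,0,0.06],
    [255,0,0,0,0,0,0.06]
  ]
}}

```text
t: 23.9
tcp_pos: [0.5264, 0.1496, 0.1417]
tool_rot: [0.965, 0.262, 0.001, 0.0]
force: [-0.6, 0.7, 6.3]
finger_gap: 0.23
```

```bash
python3 r.py
```

```text
23.9 [0.5264 0.1496 0.1417] psi 30.39 F [-0.6  0.7  6.3] M [ 0.18  0.2  -0.06] tau [ -0.3  -36.81 -11.81  -0.25  -0.25   0.05] gap 0.23
```

The external torque now even assists slightly, which is odd for a normal engagement: the key may have been forced across the hexagon at a soft stop. Decisive test: lift 13 mm and feel whether the hexagon re-enters at this yaw.

Emit:
{"api": "drive_tool", "payload": {
  "increments": [
    [255,0,0,-0.3,0,0,0],
    [255,0,0,-0.8,0,0,0],
    [255,0,0,-1.3,0,0,0],
    [255,0,0,-1.3,0,0,0],
    [255,0,0,-1.3,0,0,0]
  ]
}}

```text
t: 24.4
tcp_pos: [0.5251, 0.1492, 0.1533]
tool_rot: [0.965, 0.263, -0.001, -0.0]
force: [-0.2, -0.1, -2.3]
finger_gap: 0.22
```

```bash
python3 r.py
```

```text
24.4 [0.5251 0.1492 0.1533] psi 30.48 F [-0.2 -0.1 -2.3] M [ 0.    0.06 -0.  ] tau [-5.000e-02 -4.041e+01 -1.380e+01  1.000e-02 -5.000e-02  0.000e+00] gap 0.22
```

Emit:
{"api": "drive_tool", "payload": {
  "increments": [
    [255,0,0,0.2,0,0,0],
    [255,0,0,0.3,0,0,0],
    [255,0,0,0.3,0,0,0]
  ]
}}

```text
t: 24.7
tcp_pos: [0.5257, 0.1494, 0.1519]
tool_rot: [0.965, 0.263, 0.001, 0.0]
force: [-0.9, -0.6, 4.7]
finger_gap: 0.224
```

```bash
python3 r.py
```

```text
24.7 [0.5257 0.1494 0.1519] psi 30.48 F [-0.9 -0.6  4.7] M [-0.02  0.27 -0.04] tau [-1.700e-01 -3.738e+01 -1.294e+01 -3.000e-02 -3.900e-01 -1.000e-02] gap 0.224
```

It is blocked 10 mm up at this yaw, so the key had been forced out of register against the stop. I'll feel for the hexagon again, clockwise in small steps, to learn where the screw actually stands.

Emit:
{"api": "drive_tool", "payload": {
  "increments": [
    [255,0,0,0.05,0,0,0.05],
    [255,0,0,0.05,0,0,0.1],
    [255,0,0,0.05,0,0,0.1]
  ]
}}

```text
t: 25.0
tcp_pos: [0.5261, 0.1496, 0.1519]
tool_rot: [0.977, 0.214, 0.001, 0.0]
force: [-1.5, 0.1, 7.2]
finger_gap: 0.218
```

Emit:
{"api": "drive_tool", "payload": {
  "increments": [
    [255,0,0,0,0,0,0.05],
    [255,0,0,0,0,0,0.1],
    [255,0,0,0,0,0,0.1]
  ]
}}

```text
t: 25.3
tcp_pos: [0.5258, 0.1494, 0.1516]
tool_rot: [0.986, 0.165, 0.001, 0.0]
force: [-0.4, -0.0, -0.7]
finger_gap: 0.221
```

```bash
python3 r.py
```

```text
25.3 [0.5258 0.1494 0.1516] psi 18.99 F [-0.4 -0.  -0.7] M [-0.09  0.29 -0.01] tau [-2.000e-02 -3.910e+01 -1.348e+01  8.000e-02 -4.000e-01  1.300e-01] gap 0.221
```

Emit:
{"api": "drive_tool", "payload": {
  "increments": [
    [255,0,0,0,0,0,0.07],
    [255,0,0,0,0,0,0.07]
  ]
}}

```text
t: 25.5
tcp_pos: [0.5254, 0.1493, 0.1503]
tool_rot: [0.991, 0.131, 0.0, 0.0]
force: [0.8, -0.5, -0.6]
finger_gap: 0.219
```

```bash
python3 r.py
```

```text
25.5 [0.5254 0.1493 0.1503] psi 15.01 F [ 0.8 -0.5 -0.6] M [-0.08  0.08  0.01] tau [  0.21 -40.31 -13.49   0.09  -0.09   0.22] gap 0.219
```

It dropped in at yaw ≈ 19°, so the hexagon's centre is now ≈ 14.5° (mod 60°). The screw has therefore turned about 0.78–0.89 rad from its start, consistent with being at its stop. Seating the key properly in register.

Emit:
{"api": "drive_tool", "payload": {
  "increments": [
    [255,0,0,0.2,0,0,0],
    [255,0,0,0.4,0,0,0],
    [255,0,0,0.6,0,0,0],
    [255,0,0,0.75,0,0,0],
    [255,0,0,0.75,0,0,0]
  ]
}}

```text
t: 26.0
tcp_pos: [0.5255, 0.1494, 0.1422]
tool_rot: [0.991, 0.131, -0.0, 0.0]
force: [-0.8, -1.1, 3.2]
finger_gap: 0.223
```

Emit:
{"api": "drive_tool", "payload": {
  "increments": [
    [255,0,0,0.1,0,0,0],
    [255,0,0,0.2,0,0,0],
    [255,0,0,0.2,0,0,0]
  ]
}}

```text
t: 26.3
tcp_pos: [0.5257, 0.1494, 0.1419]
tool_rot: [0.991, 0.131, 0.0, 0.0]
force: [-3.6, -0.6, 11.8]
finger_gap: 0.222
```

```bash
python3 r.py
```

```text
26.3 [0.5257 0.1494 0.1419] psi 15.02 F [-3.6 -0.6 11.8] M [-0.28  0.71 -0.12] tau [  0.24 -34.04 -12.13   0.22  -1.1   -0.07] gap 0.222
```

Emit:
{"api": "drive_tool", "payload": {
  "increments": [
    [255,0,0,0,0,0,0.06],
    [255,0,0,0,0,0,0.06]
  ]
}}

```text
t: 26.5
tcp_pos: [0.5258, 0.1494, 0.1418]
tool_rot: [0.995, 0.101, 0.001, 0.0]
force: [-2.4, -0.6, 11.8]
finger_gap: 0.222
```

```bash
python3 r.py
```

```text
26.5 [0.5258 0.1494 0.1418] psi 11.54 F [-2.4 -0.6 11.8] M [-0.27  0.73 -0.01] tau [  0.16 -34.23 -12.06   0.23  -1.04   0.16] gap 0.222
```

Emit:
{"api": "drive_tool", "payload": {
  "increments": [
    [255,0,0,0,0,0,0.04],
    [255,0,0,0,0,0,0.04]
  ]
}}

```text
t: 26.7
tcp_pos: [0.5258, 0.1495, 0.1418]
tool_rot: [0.997, 0.081, 0.001, 0.0]
force: [-2.8, -1.0, 11.8]
finger_gap: 0.22
```

```bash
python3 r.py
```

```text
26.7 [0.5258 0.1495 0.1418] psi 9.26 F [-2.8 -1.  11.8] M [-0.26  0.67  0.01] tau [  0.09 -34.3  -11.99   0.2   -0.99   0.11] gap 0.22
```

Emit:
{"api": "drive_tool", "payload": {
  "increments": [
    [255,0,0,-0.05,0,0,0.04],
    [255,0,0,-0.05,0,0,0.04]
  ]
}}

```text
t: 26.9
tcp_pos: [0.5259, 0.1495, 0.1419]
tool_rot: [0.998, 0.061, 0.001, -0.0]
force: [-2.0, -1.2, 8.0]
finger_gap: 0.226
```

```bash
python3 r.py
```

```text
26.9 [0.5259 0.1495 0.1419] psi 6.96 F [-2.  -1.2  8. ] M [-0.17  0.52 -0.03] tau [  0.05 -35.76 -12.12   0.13  -0.72   0.11] gap 0.226
```

Emit:
{"api": "drive_tool", "payload": {
  "increments": [
    [255,0,0,0,0,0,0.04],
    [255,0,0,0,0,0,0.04]
  ]
}}

```text
t: 27.1
tcp_pos: [0.5259, 0.1496, 0.1419]
tool_rot: [0.999, 0.041, 0.001, -0.0]
force: [-1.8, -0.3, 9.5]
finger_gap: 0.222
```

```bash
python3 r.py
```

```text
27.1 [0.5259 0.1496 0.1419] psi 4.68 F [-1.8 -0.3  9.5] M [-0.06  0.46  0.01] tau [ 2.000e-02 -3.572e+01 -1.215e+01  1.300e-01 -7.200e-01  1.200e-01] gap 0.222
```

Emit:
{"api": "drive_tool", "payload": {
  "increments": [
    [255,0,0,0,0,0,0.04],
    [255,0,0,0,0,0,0.04]
  ]
}}

```text
t: 27.3
tcp_pos: [0.5258, 0.1495, 0.1419]
tool_rot: [1.0, 0.021, 0.0, 0.0]
force: [-2.3, -1.1, 8.8]
finger_gap: 0.219
```

```bash
python3 r.py
```

```text
27.3 [0.5258 0.1495 0.1419] psi 2.39 F [-2.3 -1.1  8.8] M [-0.24  0.5   0.02] tau [  0.09 -35.65 -12.22   0.18  -0.78   0.13] gap 0.219
```

Emit:
{"api": "drive_tool", "payload": {
  "increments": [
    [255,0,0,0,0,0,0.05],
    [255,0,0,0,0,0,0.05]
  ]
}}

```text
t: 27.5
tcp_pos: [0.5257, 0.1494, 0.1419]
tool_rot: [1.0, -0.004, 0.0, 0.0]
force: [-2.4, -1.0, 9.5]
finger_gap: 0.226
```

```bash
python3 r.py
```

```text
27.5 [0.5257 0.1494 0.1419] psi -0.48 F [-2.4 -1.   9.5] M [-0.23  0.58 -0.01] tau [  0.22 -35.57 -12.3    0.25  -0.84   0.16] gap 0.226
```

Emit:
{"api": "drive_tool", "payload": {
  "increments": [
    [255,0,0,0,0,0,0.04],
    [255,0,0,0,0,0,0.04]
  ]
}}

```text
t: 27.7
tcp_pos: [0.5257, 0.1494, 0.1419]
tool_rot: [1.0, -0.024, 0.0, 0.0]
force: [-2.0, -1.0, 9.0]
finger_gap: 0.224
```

```bash
python3 r.py
```

```text
27.7 [0.5257 0.1494 0.1419] psi -2.75 F [-2. -1.  9.] M [-0.22  0.59  0.05] tau [  0.17 -35.56 -12.3    0.28  -0.85   0.16] gap 0.224
```

Emit:
{"api": "drive_tool", "payload": {
  "increments": [
    [255,0,0,0,0,0,0.04],
    [255,0,0,0,0,0,0.04]
  ]
}}

```text
t: 27.9
tcp_pos: [0.5257, 0.1494, 0.1419]
tool_rot: [0.999, -0.044, 0.0, 0.0]
force: [-2.5, -1.0, 9.6]
finger_gap: 0.22
```

```bash
python3 r.py
```

```text
27.9 [0.5257 0.1494 0.1419] psi -5.02 F [-2.5 -1.   9.6] M [-0.24  0.51  0.1 ] tau [  0.1  -35.56 -12.3    0.31  -0.86   0.22] gap 0.22
```

The torque now rises again at yaw −3…−5°, exactly 60° on from the first rise at 57…55°: a fixed stop, so the screw is at its end. One last gentle step, then release and clear.

Emit:
{"api": "drive_tool", "payload": {
  "increments": [
    [255,0,0,0,0,0,0.03],
    [255,0,0,0,0,0,0.03],
    [255,0,0,0,0,0,0.03]
  ]
}}

```text
t: 28.2
tcp_pos: [0.5257, 0.1494, 0.1419]
tool_rot: [0.998, -0.058, 0.0, 0.0]
force: [-2.7, 0.2, 9.0]
finger_gap: 0.223
```

```bash
python3 r.py
```

```text
28.2 [0.5257 0.1494 0.1419] psi -6.69 F [-2.7  0.2  9. ] M [-0.19  0.56  0.18] tau [  0.04 -35.56 -12.3    0.33  -0.85   0.16] gap 0.223
```

Emit:
{"api": "drive_tool", "payload": {
  "increments": [
    [220,0,0,0,0,0,0],
    [180,0,0,0,0,0,0],
    [120,0,0,0,0,0,0],
    [90,0,0,0,0,0,0],
    [90,0,0,0,0,0,0],
    [90,0,0,-2,0,0,0],
    [90,0,0,-5,0,0,0],
    [90,0,0,-9,0,0,0],
    [90,0,10,-10,0,0,0],
    [90,0,20,-10,0,0,0],
    [90,0,24,-10,0,0,0],
    [90,0,24,-10,0,0,0],
    [90,0,24,-10,0,0,0],
    [90,0,24,-10,0,0,0],
    [90,0,24,-10,0,0,0]
  ]
}}

```text
t: 29.7
tcp_pos: [0.497, -0.0896, 0.2406]
tool_rot: [0.998, -0.06, -0.0, -0.0]
force: [0.6, 0.6, -0.6]
finger_gap: 0.648
```

```bash
python3 - <<'E'
from h import *
s=manip.snapshot('side')[:,:,::-1];t=manip.snapshot('top')[:,:,::-1]
cv2.imwrite('pics/h_s.png',s);cv2.imwrite('pics/h_t.png',t)
cv2.imwrite('pics/h.png',np.hstack([cv2.resize(s[110:190,190:260],(420,480),interpolation=cv2.INTER_CUBIC),cv2.resize(t[175:235,150:195],(360,480),interpolation=cv2.INTER_CUBIC)]))
import runpy; runpy.run_path("r.py")
for n in "fgh":
    im=cv2.imread(f"pics/{n}_s.png").min(2); print(n,im[154:164,222:226].mean(1).astype(int).tolist())
E
```

```text
29.8 [ 0.4969 -0.0879  0.2405] psi -6.73 F [ 0.7  0.1 -0.3] M [ 0.06 -0.03  0.01] tau [-7.100e-01 -3.423e+01 -1.628e+01 -3.000e-02 -2.000e-02  0.000e+00] gap 0.649
f [30, 31, 30, 30, 90, 182, 216, 212, 212, 211]
g [29, 29, 27, 28, 95, 189, 216, 212, 210, 210]
h [31, 32, 31, 31, 105, 202, 218, 216, 216, 215]
```

View pics/h.png

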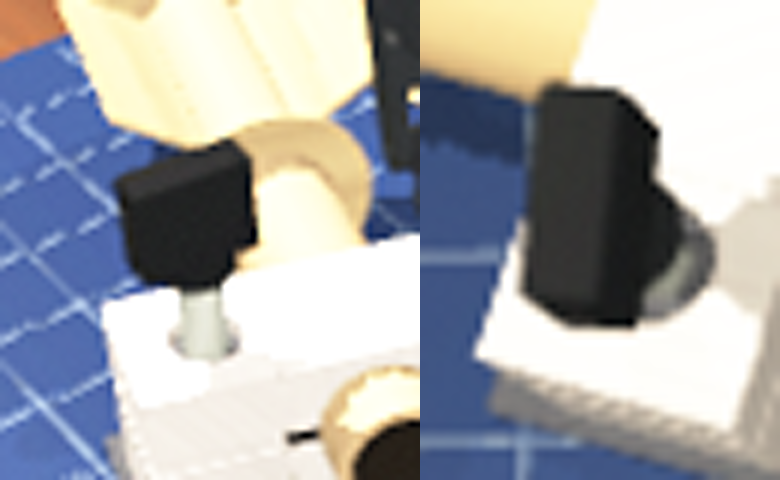

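```bash
python3 -c "
from station import manip
print(manip.sign_off())"
```

```text
the job is handed in; nothing more can be done
None
```

I took the larger key from the stand, seated it fully home, turned the screw clockwise to what I judge is its stop, and handed the job in with the key standing in the screw. That the screw is tight is my inference from torque and angle, as there is no direct reading of it. Clock at hand-in was about 30 s.

**What the last checks showed**
- **Seating:** the pilot stopped at tool height 0.147 m. After a clockwise search the hexagon dropped in, and the floor came 10.6 mm lower (11 mm expected). That matches a key fully home.
- **Stop:** resistance rose at the same place twice, near yaw 57° and again near −3°, exactly 60° apart. The screw had turned an estimated 0.8–0.98 rad by then, which fits a screw at its stop.
- **Final state:** the last pictures show the key upright and at the same height as in the two earlier releases. The gripper is well clear and the force reading is near zero. I did not re-measure the small key, jar, tape roll or marker, but nothing in the moves should have touched them.

**What disagreed**
- **Overrun at the stop:** the stop felt soft, only about 0.2 N m. I turned past it, and the key was forced out of register with the socket hexagon. I found this when it would not go back in at that angle.
- **Repair:** I felt for the hexagon again, re-seated the key properly and brought it gently back to the stop.
- **Unknown contact force:** I could not measure the force between key and clamp during that overrun, so I cannot confirm it stayed below 150 N. The wrist force I read stayed under about 15 N.
- **Height measures:** the flange edge in the side view suggested the key stood 2–3 mm high. The handle top measured from both views (0.170 m against 0.171 m) and the felt depths say it is home.

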